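# Zero the sole-leather thickness gauge and hold it open

## Task

With its measuring foot closed on the anvil, zero the bench thickness gauge by pressing the recessed button on top of its head with the tip of the slim straight-handled stylus from the tool block, then stand the stylus back in the block, fully home, and let go of it. Then press the gauge's side lever down so that the foot stands open about 10 mm (8 to 12 mm) above the anvil, ready for a sole piece to be slipped under, and finish while still holding the lever there: the spring closes the gauge if you let go. Leave everything else on the bench as it stands.

Things in the scene. Friction and masses are not known exactly. Their poses are not given: they have to be found in the camera images.
- gauge: Bench thickness gauge, fixed: grey cast base 200 x 150 mm (x, y), 26 mm high, column at the rear, grey plastic head 190 x 80 mm, flat rear deck 140 mm above the bench, display sloping at the front. Origin: base centre on the bench; x from display end (towards robot) to column, z up. Steel anvil (top 45 mm above the bench) at x -55, y 0 mm. Lever on the -y side. Left or right, yaw up to 0.35 rad.
- recess_mouth (a point): Centre of the mouth of the round recess in the flat rear deck of the gauge's head: a hole 14 mm wide and 10 mm deep, opening straight up, 140 mm above the bench, at x = 50, y = 0 mm of the gauge.
- zero_button_top (a point): Centre of the top of the zero button at the bottom of that recess: black, 11 mm wide, 4 mm below the deck when at rest, moving straight down.
- zero_button (a joint): Travel of the zero button in m: 0 at rest, 0.004 fully down. The spring takes about 1 N at rest to 4 N fully down; pressed by more than 2.5 mm for a moment it zeroes the gauge.
- gauge_foot (a joint): Height of the measuring foot above the anvil in m: 0 closed (its rest, by the spring), 0.015 at the upper stop. Geared to the lever: 30 mm per rad of lever.
- gauge_lever (a joint): Angle of the lifting lever in rad: 0 at rest (raised), 0.5 fully down; 0.333 gives a foot height of 10 mm. Its hinge runs along the gauge's x, 30 mm to the -y side of its middle, 112 mm above the bench. The spring pushes the pad up with about 2.3 N at rest, 5.8 N at 0.333 rad, 7.5 N at the end.
- lever_pad (a point): Centre of the upper face of the lever's thumb pad: a black disc 26 mm wide, 8 mm thick, on a steel arm, 86 mm out from the hinge, at rest 134 mm above the bench (x -55, y -116 mm of the gauge). Pushed straight down it sinks 29 mm, to 105 mm above the bench, for a foot height of 10 mm (2.9 mm per mm of foot).
- rack: Wooden tool block, fixed, 56 x 186 x 50 mm (x, y, z), yaw up to 0.35 rad, origin at the centre of its underside. Three upright round holes, 14 mm wide, chamfered, right through, on its middle line at y -60, 0 and 60 mm; each holds one hand tool upright by its shaft, the handle resting on the block's top. Which tool is in which hole varies.
- stylus_grip (a point): Centre of the stylus's handle: a straight round wooden cylinder, 20 mm wide and 90 mm tall with flat ends (the tallest of the three tools, the only one without a bulge), standing on the block's top, so this point is 95 mm above the bench when the stylus is home. z points up along the handle. 60 g or so.
- stylus_tip (a point): Lowest point of the stylus: its steel shaft, 5 mm wide, goes 43 mm down from the handle's lower end to a ball tip 6 mm wide; 88 mm below the handle's centre.
- stylus: The stylus as a whole; origin at the centre of the handle's lower end, z up along the handle to its blunt end.
- awl: Awl in the block: pear-shaped wooden handle 34 mm wide and 72 mm tall; origin at the handle's lower end. Leave alone.
- slicker: Edge slicker in the block: thin-necked wooden handle with a mushroom head 38 mm wide, 70 mm tall; origin at the handle's lower end. Leave alone.
- heel_a: Lacquered block heel standing on the bench, 44 x 44 mm, 52 mm tall; origin at its underside. Leave alone.
- heel_b: Another such heel. Leave alone.
- hammer: Shoemaker's hammer lying on the bench, 260 mm long; origin below the middle of it. Leave alone.
- glue_jar: White jar with a red lid, 84 mm wide, 115 mm tall; origin at its underside. Leave alone.
- tack_tin: Open round tin of tacks, 72 mm wide, 30 mm tall; origin at its underside. Leave alone.
Not all that is in view belongs to the job. What is shaped like the stylus but red or white is not meant.

How it is judged:
By the outcome, as a careful person would: the job done as asked, in the order asked, and still so for the second after the job is handed in, while the arm keeps its last pose, push and grip.
It also fails if it takes over 72 s, if anything falls off the work surface, if the arm or the gripper's body presses on something with over 40 N, if the wrist force passes 120 N, or if a joint passes its speed limit or range.

## Robot

A 6-joint arm with a two-finger parallel gripper is mounted at the origin on the work surface. World frame = base frame: x ahead of the robot, y to its left, z up, the work surface at z = 0. Lengths are in m, angles in rad, forces in N, time in s.
With the tool pointing down it reaches from about 0.25 to 0.725 m from the base axis. Payload 4 kg.
Tool frame: the origin (TCP) lies midway between the tips of the shut fingers; the grasp point (between the pads) lies 19 mm behind it (env.grip_depth is the distance from the TCP to the grasp point, in m); z points along the fingers, y is the line along which they close (so a half turn about z gives the same grasp; the last joint's range is limited). The gripper opens to 85 mm and grips with 20 to 120 N. Pads are 22 mm wide; open, the fingers measure 114 mm over their backs; the gripper's body (76 mm by 85 mm) begins 54 mm behind the grasp point. The pads swing forward as they close: fully open they stand 13 mm farther back than shut.
Start: joints at [1.293, 0.241, 0.005, 1.335, 0, 1.571], TCP at [0.137, 0.481, 0.231] pointing down, gripper open.
Joint ranges: [-2.72, 2.72], [-1.05, 1.87], [-1.09, 1.28], [-1.99, 2.15], [-1.42, 1.44], [-3.14, 3.14]. Speed limits (rad/s): [2.79, 2.79, 3.14, 3.14, 3.14, 3.14].

## Interface

Orientations are given as a rotation vector (axis times angle).
In Python, from plant import read_state, read_camera, ticket, env gives the robot as it stands. The module is installed in compiled form; this text tells all that it offers.
- The arm moves only by the tool move_arm, never from a script. Its argument "increments" is a list of rows, each an object with "xyz": the shift along the tool's x, y, z in mm, a list of three; "roll": the turn about the tool's z in rad; "jaw": the closure, from 0 (fully open) to 1 (shut). A call has 1 to 12 rows; each row shifts and turns the commanded pose from where the row before left it, along the tool's axes as they then stand; what a row does not reach is not made up. A row lasts 1/8 s, in which the tool goes at most 62.5 mm and 10.7 degrees, less where a joint would pass 70% of its speed; a pose out of reach is approached as far as the arm can. A call with a gripper value outside its range is refused whole. The fingers move at their own pace and stop on an object; the grip force is fixed at half the most. Time passes only in rows, so rows that do not move let the fingers close. It gives the time, the measured TCP pose, the force, the opening and the grip force at its end, in the units of the state.
- read_state(): the state, without advancing time (a new reading comes with each control period).
- read_camera(name): name is "scene" or "side" or "wrist"; returns a dict with "image" (420x560x3 uint8, red, green, blue), "range_z" (420x560 float32, m along the optical axis (not along the pixel's ray), 0 where there is no reading), "mtx" (3x3 intrinsics, pixels), "pose" (4x4, takes a point from camera to world coordinates); the wrist camera has in their place "T_tool_cam" (4x4, takes a point from camera to tool coordinates, whose origin is the TCP and whose axes are the flange's). Camera axes: x right, y up, looking along -z (the intrinsics and any distortion apply to the point x, -y, -z); pixel columns grow to the right and rows downward; lengths in m; the calibration is good to about 2 mm. A picture is of the moment at which its call begins: read the wrist's pose just before it.
- ticket.close_job(): hands the job in; it is judged then, once.
The state is a dict: "time": time; "q": joint angles; "joint_vel": joint speeds; "effort": joint torques, N m; "tool_pos": TCP position; "ee_rot": TCP orientation; "ft_force": force on the tool from outside, world axes, zero at the start; "ft_torque": the same for the moment, N m; "finger_gap": finger opening in m; "grip_force": force on a finger pad.
Only numpy, scipy, OpenCV 4.12 (cv2) and the standard library are available. Lean on these libraries where they do the work, as an engineer would, in place of code of your own. Each camera call takes 0.05 s, during which the arm holds its last target. There are 200 camera calls.

## Working session

There is one attempt and no reset: what is moved stays moved. The work goes in short steps, Python scripts to look and compute and a tool call to move; the robot and the scene stay as the last step left them, time stands still between calls to the robot, and variables do not carry over. Pictures are saved under pics/ and viewed, at most 10 in all, crops included, and the job is handed in when it is done.

Besides the shell and the picture viewer there is one more tool, called in YAML: its name, and indented under it one key for each argument. move_arm: Moves the arm, as the interface text tells. Its arguments: {"type":"object","properties":{"increments":{"type":"array","items":{"type":"object","properties":{"xyz":{"type":"array","items":{"type":"number"}},"roll":{"type":"number"},"jaw":{"type":"number"}}}}},"required":["increments"]}

```bash
mkdir -p pics
cat > h.py <<'E'
import numpy as np, cv2
from scipy.spatial.transform import Rotation as R
from plant import read_state, read_camera, ticket, env
def pts(c, T=None):
    """world points HxWx3 from range image"""
    h,w=c["range_z"].shape; K=c["mtx"]; z=c["range_z"]
    u,v=np.meshgrid(np.arange(w),np.arange(h))
    P=np.stack([(u-K[0,2])/K[0,0]*z,-(v-K[1,2])/K[1,1]*z,-z],-1)
    T=c["pose"] if T is None else T
    return P@T[:3,:3].T+T[:3,3]
def tool():
    s=read_state(); T=np.eye(4); T[:3,:3]=R.from_rotvec(s["ee_rot"]).as_matrix(); T[:3,3]=s["tool_pos"]; return T
E
python3 - <<'E'
from h import *
for n in ["scene","side"]:
    c=read_camera(n); cv2.imwrite(f"pics/{n}.png",c["image"][...,::-1]); np.savez(f"{n}.npz",**{k:v for k,v in c.items() if k!="name"})
    print(n,c.keys(),c["mtx"].tolist(),c["pose"].round(3).tolist())
print({k:np.round(v,3) for k,v in read_state().items()},env.grip_depth); print(tool().round(3))
E
```

```text
scene dict_keys(['image', 'range_z', 'mtx', 'pose']) [[484.84140805713446, 0.0, 274.30890331515866], [0.0, 484.84140805713446, 212.67909720892297], [0.0, 0.0, 1.0]] [[0.273, -0.709, 0.651, 1.399], [0.962, 0.208, -0.177, -0.253], [-0.01, 0.674, 0.738, 1.032], [0.0, 0.0, 0.0, 1.0]]
side dict_keys(['image', 'range_z', 'mtx', 'pose']) [[476.0011528165852, 0.0, 287.96333807602593], [0.0, 476.0011528165852, 214.1246929130467], [0.0, 0.0, 1.0]] [[0.981, 0.105, -0.162, 0.334], [-0.193, 0.549, -0.814, -1.192], [0.004, 0.83, 0.558, 0.915], [0.0, 0.0, 0.0, 1.0]]
{'time': np.float64(0.1), 'q': array([ 1.293,  0.241,  0.004,  1.335, -0.   ,  1.571]), 'joint_vel': array([ 0.001, -0.002,  0.004,  0.001,  0.001,  0.001]), 'effort': array([-1.0000e-03, -3.7314e+01,  2.5301e+01,  1.1000e-02, -0.0000e+00,
       -0.0000e+00]), 'tool_pos': array([0.137, 0.48 , 0.231]), 'ee_rot': array([-4.350e-01, -3.111e+00,  3.000e-03]), 'ft_force': array([-0.589, -0.537, -0.266]), 'ft_torque': array([ 0.01 , -0.024,  0.009]), 'grip_force': np.float64(0.0), 'finger_gap': np.float64(0.085)} 0.0187
[[-0.962  0.274 -0.     0.137]
 [ 0.274  0.962 -0.002  0.48 ]
 [-0.    -0.002 -1.     0.231]
 [ 0.     0.     0.     1.   ]]
```

View pics/scene.png

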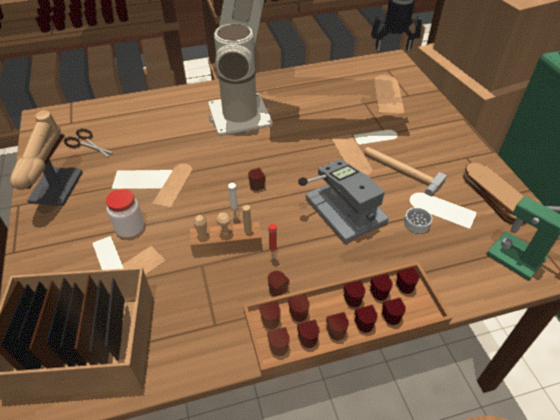

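View pics/side.png

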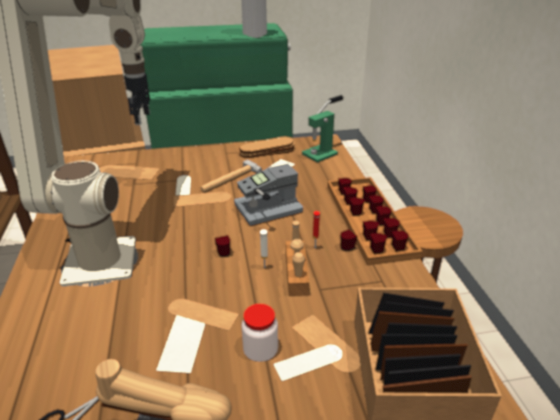

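Candidates: a wooden straight handle at scene px (247,219), a red one at (272,237) and a white one at (233,196), both in stands of their own. The wooden one in the block is the straight, tallest tool without a bulge, so it fits. The pear (200,225) and the mushroom (223,221) are the awl and slicker. I'll confirm with an enlarged crop and measure.

Run:
```python
from h import *
c=dict(np.load("scene.npz")); im=c["image"]; P=pts(c)
cr=cv2.resize(im[150:270,170:400],None,fx=3.4,fy=3.4,interpolation=cv2.INTER_CUBIC); cv2.imwrite("pics/crop.png",cr[...,::-1])
x,y,z=P[...,0],P[...,1],P[...,2]
for u,v in [(247,208),(247,219),(224,216),(200,219),(233,186),(272,228),(303,181),(325,245),(360,190),(370,186)]: print(u,v,P[v,u].round(3))
np.save("P.npy",P)
def blob(m,name):
    q=P[m]; (cx,cy),(w,h),a=cv2.minAreaRect((q[:,:2]*1000).astype(np.float32)); print(name,len(q),"med",np.median(q,0).round(4),"rect",round(cx),round(cy),round(w),round(h),round(a,1))
vv,uu=np.mgrid[:420,:560]
box=lambda a,b,d,e:(uu>=a)&(uu<=b)&(vv>=d)&(vv<=e)
blob(box(235,258,200,214)&(z>.134)&(z<.150),"stylus top")
blob(box(185,270,215,260)&(z>.045)&(z<.054),"rack top")
blob(box(315,395,160,220)&(z>.136)&(z<.145),"deck")
blob(box(300,395,160,240)&(z>.021)&(z<.03),"base top")
blob(box(296,310,174,188)&(z>.12)&(z<.15),"pad")
```

```text
247 208 [ 0.579 -0.101  0.141]
247 219 [ 0.584 -0.104  0.106]
224 216 [ 0.567 -0.16   0.116]
200 219 [ 0.565 -0.221  0.122]
233 186 [ 0.484 -0.117  0.133]
272 228 [ 0.655 -0.057  0.135]
303 181 [0.519 0.066 0.134]
325 245 [0.644 0.093 0.002]
360 190 [0.598 0.196 0.139]
370 186 [0.592 0.227 0.139]
stylus top 42 med [ 0.5758 -0.1034  0.139 ] rect 576 -103 18 18 8.9
rack top 979 med [ 0.5725 -0.1645  0.0497] rect 586 -156 205 101 80.3
deck 747 med [0.5931 0.2034 0.1396] rect 581 203 110 83 14.4
base top 1342 med [0.5567 0.155  0.0259] rect 522 273 202 322 13.2
pad 80 med [0.5168 0.067  0.1329] rect 514 70 25 35 39.6
```

View pics/crop.png

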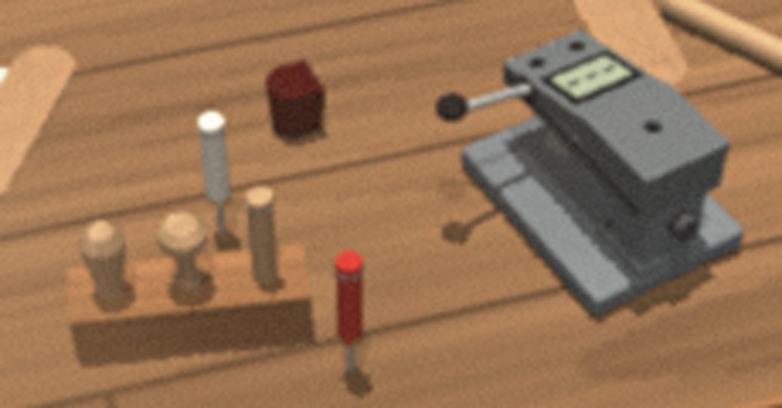

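The crop shows the plain wooden cylinder at crop (260,235), in the block's end hole beside the mushroom head. The red and white decoys stand separately, so the wooden one is the stylus. The recess is the dark dot at crop (653,127), and the lever pad is at (452,107). I'll look at the gauge from above on the way.

move_arm:
  increments:
    - {"xyz": [-54,-17,-4]}
    - {"xyz": [-54,-17,-4]}
    - {"xyz": [-54,-17,-4]}
    - {"xyz": [-54,-17,-4]}
    - {"xyz": [-54,-17,-4]}
    - {"xyz": [-54,-17,0]}
    - {"xyz": [-54,-17,0]}
    - {"xyz": [-54,-17,0]}
    - {"xyz": [-52,-17,0]}
    - {"roll": 0.0}
    - {"roll": 0.0}

```text
invalid input at $.increments[0]: expected keys xyz, roll, jaw
```

Run:
```python
from h import *
T=tool(); c=read_camera("wrist"); P=pts(c,T@c["T_tool_cam"]); im=c["image"]
cv2.imwrite("pics/w1.png",im[...,::-1]); np.savez("w1.npz",T=T,**c)
print(T.round(3),c["T_tool_cam"].round(3),c["mtx"].round(0))
z=P[...,2]
for lo,hi,n in [(.137,.143,"deck"),(.128,.1365,"pad/well"),(.02,.03,"base")]:
    m=((z>lo)&(z<hi)).astype(np.uint8); k,l,s,ce=cv2.connectedComponentsWithStats(m)
    for i in range(1,k):
        if s[i,4]>150: q=P[l==i]; print(n,ce[i].round(),s[i,4],np.median(q,0).round(4),cv2.minAreaRect((q[:,:2]*1000).astype(np.float32)))
```

```text
[[-0.962  0.274 -0.     0.137]
 [ 0.274  0.962 -0.002  0.48 ]
 [-0.    -0.002 -1.     0.231]
 [ 0.     0.     0.     1.   ]] [[ 0.     0.947  0.321  0.082]
 [ 1.    -0.001  0.001 -0.001]
 [ 0.001  0.321 -0.947 -0.143]
 [ 0.     0.     0.     1.   ]] [[320.   0. 281.]
 [  0. 320. 211.]
 [  0.   0.   1.]]
base [257. 358.] 1147 [0.3648 0.3788 0.0246] ((371.915283203125, 380.97003173828125), (129.95289611816406, 22.254199981689453), 35.05218505859375)
```

View pics/w1.png

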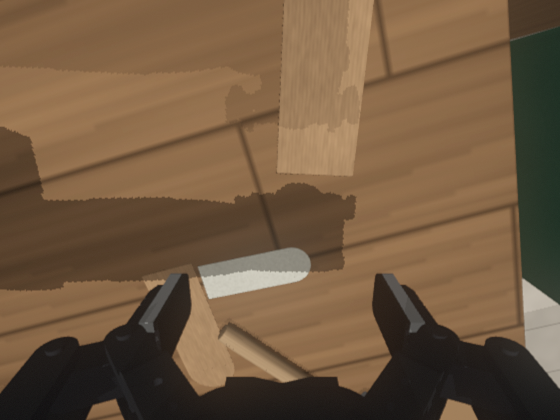

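The move was refused because each row needs all three keys, so this picture is only the start view: fingers at the bottom corners, hammer handle at (260,350). Resending the move in full.

move_arm:
  increments:
    - {"xyz": [-54,-17,-4],"roll": 0,"jaw": 0}
    - {"xyz": [-54,-17,-4],"roll": 0,"jaw": 0}
    - {"xyz": [-54,-17,-4],"roll": 0,"jaw": 0}
    - {"xyz": [-54,-17,-4],"roll": 0,"jaw": 0}
    - {"xyz": [-54,-17,-4],"roll": 0,"jaw": 0}
    - {"xyz": [-54,-17,0],"roll": 0,"jaw": 0}
    - {"xyz": [-54,-17,0],"roll": 0,"jaw": 0}
    - {"xyz": [-54,-17,0],"roll": 0,"jaw": 0}
    - {"xyz": [-52,-17,0],"roll": 0,"jaw": 0}
    - {"xyz": [0,0,0],"roll": 0,"jaw": 0}
    - {"xyz": [0,0,0],"roll": 0,"jaw": 0}

```text
time: 1.52
tool_pos: [0.5601, 0.2008, 0.2506]
ee_rot: [-0.436, -3.109, 0.001]
ft_force: [0.2, 0.8, 0.7]
finger_gap: 0.0852
grip_force: 0.0
```

Run:
```python
from h import *
T=tool(); c=read_camera("wrist"); P=pts(c,T@c["T_tool_cam"]); im=c["image"]
cv2.imwrite("pics/w2.png",im[...,::-1]); np.savez("w2.npz",T=T,**c)
print(T.round(3))
z=P[...,2]
for lo,hi,n in [(.137,.143,"deck"),(.128,.1365,"pad/well"),(.02,.03,"base")]:
    m=((z>lo)&(z<hi)).astype(np.uint8); k,l,s,ce=cv2.connectedComponentsWithStats(m)
    for i in range(1,k):
        if s[i,4]>60: q=P[l==i]; print(n,ce[i].round(),s[i,4],np.median(q,0).round(4),cv2.minAreaRect((q[:,:2]*1000).astype(np.float32)))
```

```text
[[-0.962  0.275 -0.002  0.56 ]
 [ 0.275  0.962 -0.     0.201]
 [ 0.002 -0.001 -1.     0.251]
 [ 0.     0.     0.     1.   ]]
deck [292. 237.] 8336 [0.5882 0.2014 0.1402] ((589.3875732421875, 199.96072387695312), (90.4536361694336, 80.24141693115234), 14.484196662902832)
pad/well [254. 172.] 4887 [0.5266 0.1854 0.1329] ((528.5209350585938, 184.6256103515625), (56.80124282836914, 80.33747100830078), 13.60372257232666)
pad/well [112. 198.] 752 [0.5153 0.0642 0.1341] ((516.129150390625, 62.174171447753906), (26.56011199951172, 25.83167839050293), 61.84358215332031)
pad/well [290. 237.] 127 [0.5906 0.1996 0.1353] ((590.2542114257812, 199.9088134765625), (12.610635757446289, 12.650908470153809), 55.3022575378418)
base [509.  52.] 3909 [0.5035 0.4631 0.0246] ((483.4318542480469, 466.3393249511719), (132.5079345703125, 84.1533203125), 16.512983322143555)
base [35. 63.] 193 [ 0.3714 -0.0148  0.0233] ((373.65771484375, -18.199264526367188), (26.256338119506836, 48.496952056884766), 61.74740982055664)
base [305. 131.] 5834 [0.5152 0.2397 0.0261] ((526.3857421875, 242.1480255126953), (200.078155
[... 361 characters left out ...]
0.5603 -0.0782  0.0251] ((554.708984375, -106.87825012207031), (109.24458312988281, 48.9848518371582), 50.59054183959961)
base [279. 339.] 1061 [0.7813 0.1353 0.0255] ((783.9814453125, 121.89140319824219), (291.6992492675781, 10.330008506774902), 89.58735656738281)
base [354. 340.] 152 [0.8123 0.2346 0.0253] ((812.3631591796875, 233.97723388671875), (3.189626455307007, 39.622615814208984), 0.07188338786363602)
base [306. 351.] 138 [0.8123 0.1651 0.0253] ((812.216064453125, 164.6482391357422), (39.31510925292969, 5.53318452835083), 85.42848205566406)
base [261. 362.] 152 [0.8125 0.0971 0.0252] ((814.7195434570312, 97.94237518310547), (44.144527435302734, 18.21518898010254), 64.21026611328125)
```

View pics/w2.png

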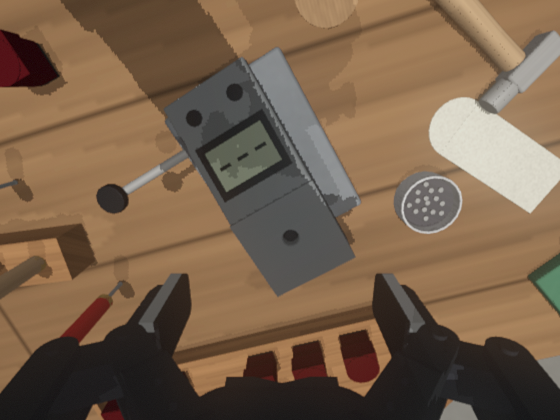

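The gauge is seen from above: recess at (290,237), which is world (0.590, 0.200), and pad at (112,198), which is world (0.516, 0.063). Yaw is 0.25 rad, consistent with the drawing. Next, over the stylus, turning so the fingers close across the block.

move_arm:
  increments:
    - {"xyz": [-16.5,-48,3],"roll": 0,"jaw": 0}
    - {"xyz": [-16.5,-48,3],"roll": 0,"jaw": 0}
    - {"xyz": [-16.5,-48,3],"roll": 0,"jaw": 0}
    - {"xyz": [-16.5,-48,3],"roll": 0,"jaw": 0}
    - {"xyz": [-16.5,-48,3],"roll": 0,"jaw": 0}
    - {"xyz": [-16.5,-48,3],"roll": 0,"jaw": 0}
    - {"xyz": [0,0,0],"roll": 0.17,"jaw": 0}
    - {"xyz": [0,0,0],"roll": 0.17,"jaw": 0}
    - {"xyz": [0,0,0],"roll": 0.17,"jaw": 0}
    - {"xyz": [0,0,0],"roll": 0.17,"jaw": 0}
    - {"xyz": [0,0,0],"roll": 0.17,"jaw": 0}
    - {"xyz": [0,0,0],"roll": 0.17,"jaw": 0}

```text
time: 3.08
tool_pos: [0.5764, -0.1012, 0.2339]
ee_rot: [1.902, 2.5, 0.001]
ft_force: [0.2, -0.2, 0.6]
finger_gap: 0.0851
grip_force: 0.0
```

move_arm:
  increments:
    - {"xyz": [0,0,0],"roll": 0.17,"jaw": 0}
    - {"xyz": [0,0,0],"roll": 0.17,"jaw": 0}
    - {"xyz": [0,0,0],"roll": 0.07,"jaw": 0}
    - {"xyz": [0,0,0],"roll": 0,"jaw": 0}
    - {"xyz": [0,0,0],"roll": 0,"jaw": 0}

```text
time: 3.7
tool_pos: [0.5766, -0.1021, 0.2336]
ee_rot: [2.366, 2.067, 0.0]
ft_force: [0.1, 0.0, -0.3]
finger_gap: 0.0855
grip_force: 0.0
```

Run:
```python
from h import *
T=tool(); c=read_camera("wrist"); P=pts(c,T@c["T_tool_cam"]); im=c["image"]
cv2.imwrite("pics/w3.png",im[...,::-1])
print(T.round(4))
z=P[...,2]; Ti=np.linalg.inv(T)
for lo,hi,n in [(.137,.144,"styl"),(.046,.053,"racktop")]:
    m=((z>lo)&(z<hi)).astype(np.uint8); k,l,s,ce=cv2.connectedComponentsWithStats(m)
    for i in range(1,k):
        if s[i,4]>60:
            q=P[l==i]; r=cv2.minAreaRect((q[:,:2]*1000).astype(np.float32)); print(n,ce[i].round(),s[i,4],np.median(q,0).round(4),r,(Ti@[r[0][0]/1e3,r[0][1]/1e3,np.median(q[:,2]),1]).round(4))
```

```text
[[ 1.341e-01  9.910e-01  3.000e-04  5.766e-01]
 [ 9.910e-01 -1.341e-01  0.000e+00 -1.021e-01]
 [ 1.000e-04  3.000e-04 -1.000e+00  2.336e-01]
 [ 0.000e+00  0.000e+00  0.000e+00  1.000e+00]]
styl [279. 220.] 464 [ 0.5749 -0.1077  0.1401] ((574.9005737304688, -108.20991516113281), (18.854381561279297, 19.519886016845703), 33.722412109375) [-6.20e-03 -9.00e-04  9.35e-02  1.00e+00]
racktop [512.  97.] 227 [ 0.8096 -0.046   0.0495] ((809.5479125976562, -46.015235900878906), (43.05720520019531, 2.826786756515503), 89.17250061035156) [0.0868 0.2232 0.1842 1.    ]
racktop [445. 137.] 1656 [ 0.745  -0.0759  0.0521] ((743.8189086914062, -77.68348693847656), (45.741214752197266, 45.01279067993164), 25.011157989501953) [0.0466 0.1624 0.1816 1.    ]
racktop [ 67. 145.] 1779 [ 0.3707 -0.0321  0.0518] ((368.8415222167969, -35.04011535644531), (45.44175338745117, 45.256893157958984), 9.750401496887207) [ 0.0386 -0.215   0.1817  1.    ]
racktop [508. 165.] 225 [ 0.8099 -0.1121  0.0496] ((811.38037109375, -112.04989624023438), (48.07417678833008, 19.654924392700195), 64.76943969726562) [0.0216 0.2339 0.1841 1.    ]
racktop [280. 222.] 4724 [ 0.5735 -0.1368  0.0503] ((566.3560791015625, -168.585693359375), (187.2938995361328, 56.217933654785156), 81.852294921875) [-0.0672 -0.0013  0.1833  1.    ]
```

View pics/w3.png

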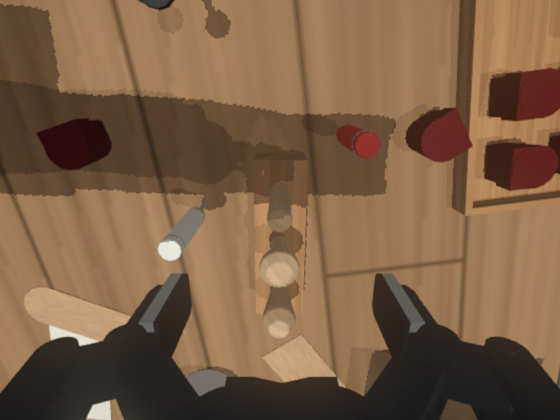

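From above the block, the stylus top is at (279,220), world (0.575, -0.108). It's on the block's middle line at the end hole, with the slicker and awl below it at (279,268) and (279,320). I'll correct by -6 mm in x, descend and grip.

move_arm:
  increments:
    - {"xyz": [-6,-1,20],"roll": 0,"jaw": 0}
    - {"xyz": [0,0,40],"roll": 0,"jaw": 0}
    - {"xyz": [0,0,40],"roll": 0,"jaw": 0}
    - {"xyz": [0,0,30],"roll": 0,"jaw": 0}
    - {"xyz": [0,0,18],"roll": 0,"jaw": 0}
    - {"xyz": [0,0,0],"roll": 0,"jaw": 0.3}
    - {"xyz": [0,0,0],"roll": 0,"jaw": 0.6}
    - {"xyz": [0,0,0],"roll": 0,"jaw": 1}
    - {"xyz": [0,0,0],"roll": 0,"jaw": 1}
    - {"xyz": [0,0,0],"roll": 0,"jaw": 1}
    - {"xyz": [0,0,0],"roll": 0,"jaw": 1}
    - {"xyz": [0,0,0],"roll": 0,"jaw": 1}

```text
time: 5.25
tool_pos: [0.5757, -0.1091, 0.0863]
ee_rot: [2.367, 2.063, 0.002]
ft_force: [-0.6, 0.3, 5.2]
finger_gap: 0.0187
grip_force: 58.7
```

move_arm:
  increments:
    - {"xyz": [0,0,-20],"roll": 0,"jaw": 1}
    - {"xyz": [0,0,-45],"roll": 0,"jaw": 1}
    - {"xyz": [0,0,-50],"roll": 0,"jaw": 1}
    - {"xyz": [0,0,-45],"roll": 0,"jaw": 1}
    - {"xyz": [44,-4,0],"roll": 0,"jaw": 1}
    - {"xyz": [45,-4,0],"roll": 0,"jaw": 1}
    - {"xyz": [45,-4,0],"roll": 0,"jaw": 1}
    - {"xyz": [45,-4,0],"roll": 0,"jaw": 1}
    - {"xyz": [45,-4,0],"roll": 0,"jaw": 1}
    - {"xyz": [44,-2,0],"roll": 0,"jaw": 1}
    - {"xyz": [0,0,0],"roll": 0,"jaw": 1}
    - {"xyz": [0,0,0],"roll": 0,"jaw": 1}

```text
time: 6.75
tool_pos: [0.5894, 0.1594, 0.2446]
ee_rot: [-2.368, -2.065, 0.003]
ft_force: [-0.3, -0.4, -1.4]
finger_gap: 0.019
grip_force: 58.8
```

Run:
```python
from h import *
T=tool(); c=read_camera("wrist"); W=T@c["T_tool_cam"]; P=pts(c,W); im=c["image"]
cv2.imwrite("pics/w4.png",im[...,::-1])
z=P[...,2]; Ti=np.linalg.inv(T); print(T.round(4), read_state()["finger_gap"])
for lo,hi,n in [(.126,.1373,"well/pad"),(.137,.143,"deck")]:
    m=((z>lo)&(z<hi)).astype(np.uint8); k,l,s,ce=cv2.connectedComponentsWithStats(m)
    for i in range(1,k):
        if s[i,4]>60:
            q=P[l==i]; r=cv2.minAreaRect((q[:,:2]*1000).astype(np.float32)); print(n,ce[i].round(),s[i,4],np.median(q,0).round(4),r,(Ti@[r[0][0]/1e3,r[0][1]/1e3,np.median(q[:,2]),1]).round(4))
# stylus in tool frame
Q=pts(c,c["T_tool_cam"]); d=Q[...,2]
m=(abs(Q[...,0])<.025)&(abs(Q[...,1])<.009)
for lo in np.arange(-.075,.10,.01):
    k=m&(d>=lo)&(d<lo+.01); 
    if k.sum()>8: q=Q[k]; print(round(lo,3),k.sum(),"x",q[:,0].min().round(4),q[:,0].max().round(4),"y",q[:,1].min().round(4),q[:,1].max().round(4),np.median(q[:,1]).round(4))
```

```text
[[ 1.361e-01  9.907e-01 -1.400e-03  5.894e-01]
 [ 9.907e-01 -1.361e-01 -9.000e-04  1.594e-01]
 [-1.100e-03 -1.300e-03 -1.000e+00  2.446e-01]
 [ 0.000e+00  0.000e+00  0.000e+00  1.000e+00]] 0.018499269981814535
well/pad [199. 185.] 5635 [0.5258 0.1856 0.1328] ((523.6551513671875, 182.6570281982422), (62.113853454589844, 80.37353515625), 14.10529613494873) [ 0.0143 -0.0682  0.1119  1.    ]
well/pad [273. 159.] 234 [0.5885 0.199  0.1356] ((588.2660522460938, 198.7177734375), (12.900045394897461, 13.017705917358398), 36.588829040527344) [ 0.039  -0.0064  0.1089  1.    ]
well/pad [212. 303.] 282 [0.5122 0.0727 0.1327] ((508.62109375, 74.65957641601562), (21.637025833129883, 24.17623519897461), 34.0308952331543) [-0.0948 -0.0684  0.112   1.    ]
well/pad [370. 393.] 93 [ 0.6538 -0.0559  0.133 ] ((654.6029052734375, -58.13471603393555), (6.721792697906494, 17.930578231811523), 6.0447211265563965) [-0.2065  0.0943  0.1117  1.    ]
deck [276. 155.] 11011 [0.5929 0.2037 0.1402] ((589.5908203125, 199.62899780273438), (88.04008483886719, 80.27873229980469), 14.516715049743652) [ 0.04   -0.0052  0.1044  1.    ]
-0.075 305 x 0.0064 0.0168 y -0.009 0.009 -0.0035
-0.065 10 x -0.0054 0.0089 y -0.0061 0.0068 0.0024
-0.055 2699 x -0.0091 0.0118 y -0.009 0.009 0.0004
-0.045 673 x 0.0021 0.0113 y -0.009 0.009 0.0
-0.035 616 x 0.0026 0.0112 y -0.009 0.009 -0.0004
-0.025 482 x 0.003 0.0112 y -0.009 0.009 -0.0005
-0.015 407 x 0.0024 0.0109 y -0.009 0.009 -0.0005
-0.005 312 x 0.0023 0.0111 y -0.0089 0.0089 -0.0001
0.005 263 x 0.0026 0.0109 y -0.0088 0.0089 0.0004
0.015 221 x 0.0027 0.0109 y -0.0088 0.0089 -0.0001
0.025 196 x 0.0026 0.0108 y -0.0089 0.0088 0.0004
0.035 16 x 0.0046 0.0107 y -0.0082 0.0088 -0.0002
0.055 37 x 0.0007 0.0035 y -0.0017 0.0025 0.0004
0.065 36 x 0.0004 0.0031 y -0.0018 0.0033 0.0004
0.075 11 x -0.0007 0.0032 y -0.0018 0.0033 0.0011
0.095 593 x -0.0035 0.0249 y -0.0086 0.0085 -0.0004
```

View pics/w4.png

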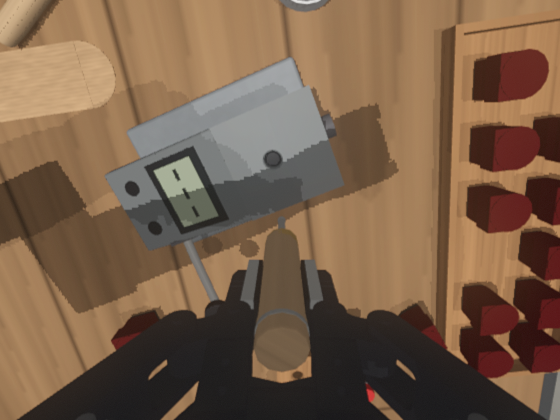

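The gripper holds the stylus upright, its axis about (1, 0.5) mm from the tool axis. The shaft shows at (281,225) and the recess at (273,159), which is +38.5, -7 mm from it in tool axes. I'll align and lower it towards the button.

move_arm:
  increments:
    - {"xyz": [20,-4,0],"roll": 0,"jaw": 1}
    - {"xyz": [18.5,-3,0],"roll": 0,"jaw": 1}
    - {"xyz": [0,0,10],"roll": 0,"jaw": 1}
    - {"xyz": [0,0,8],"roll": 0,"jaw": 1}
    - {"xyz": [0,0,5],"roll": 0,"jaw": 1}
    - {"xyz": [0,0,2],"roll": 0,"jaw": 1}
    - {"xyz": [0,0,2],"roll": 0,"jaw": 1}
    - {"xyz": [0,0,0],"roll": 0,"jaw": 1}
    - {"xyz": [0,0,0],"roll": 0,"jaw": 1}

```text
time: 7.92
tool_pos: [0.5883, 0.1986, 0.2186]
ee_rot: [2.368, 2.064, 0.001]
ft_force: [-0.2, -0.7, -1.4]
finger_gap: 0.0188
grip_force: 58.8
```

Run:
```python
from h import *
c=read_camera("scene"); s=read_state(); print(s["tool_pos"].round(4),s["ft_force"].round(2))
im=c["image"][150:230,300:410]; cv2.imwrite("pics/s5.png",cv2.resize(im,None,fx=6,fy=6,interpolation=cv2.INTER_CUBIC)[...,::-1])
```

```text
[0.5883 0.1986 0.2186] [-0.31 -0.63  0.33]
```

View pics/s5.png

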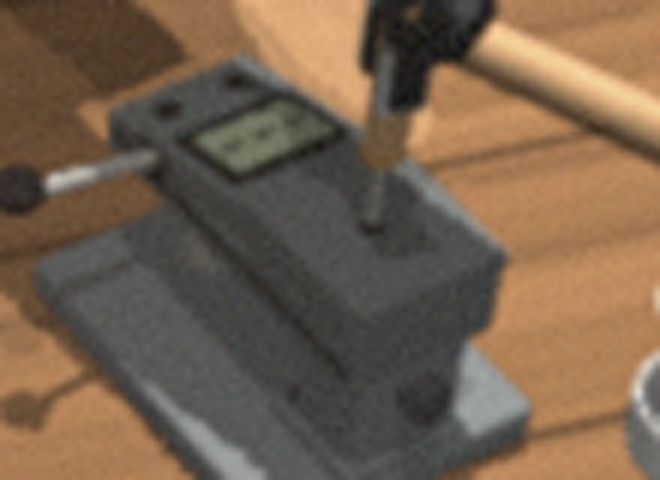

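The stylus tip is inside the recess at crop (373,228), with no side force. Now pressing in small steps.

move_arm:
  increments:
    - {"xyz": [0,0,2],"roll": 0,"jaw": 1}
    - {"xyz": [0,0,1.5],"roll": 0,"jaw": 1}
    - {"xyz": [0,0,1],"roll": 0,"jaw": 1}
    - {"xyz": [0,0,1],"roll": 0,"jaw": 1}
    - {"xyz": [0,0,0.5],"roll": 0,"jaw": 1}
    - {"xyz": [0,0,0.5],"roll": 0,"jaw": 1}
    - {"xyz": [0,0,0],"roll": 0,"jaw": 1}
    - {"xyz": [0,0,0],"roll": 0,"jaw": 1}

```text
time: 8.98
tool_pos: [0.5882, 0.1987, 0.212]
ee_rot: [2.368, 2.064, 0.001]
ft_force: [-0.6, 0.5, 2.5]
finger_gap: 0.0188
grip_force: 58.8
```

Run:
```python
from h import *
s=read_state(); print(s["tool_pos"].round(4),s["ft_force"].round(2))
```

```text
[0.5882 0.1987 0.212 ] [-0.62  0.46  2.46]
```

move_arm:
  increments:
    - {"xyz": [0,0,0.5],"roll": 0,"jaw": 1}
    - {"xyz": [0,0,0.5],"roll": 0,"jaw": 1}
    - {"xyz": [0,0,0],"roll": 0,"jaw": 1}

```text
time: 9.35
tool_pos: [0.5882, 0.1987, 0.2109]
ee_rot: [2.368, 2.064, 0.0]
ft_force: [-0.7, 0.4, 3.5]
finger_gap: 0.0187
grip_force: 58.8
```

Run:
```python
from h import *
c=read_camera("wrist"); s=read_state(); print(s["tool_pos"].round(4),s["ft_force"].round(2))
```

```text
[0.5882 0.1987 0.2109] [-0.43 -0.19  3.3 ]
```

move_arm:
  increments:
    - {"xyz": [0,0,0.5],"roll": 0,"jaw": 1}
    - {"xyz": [0,0,0.5],"roll": 0,"jaw": 1}
    - {"xyz": [0,0,0],"roll": 0,"jaw": 1}
    - {"xyz": [0,0,0],"roll": 0,"jaw": 1}

```text
time: 9.9
tool_pos: [0.5883, 0.1987, 0.2106]
ee_rot: [2.368, 2.064, 0.002]
ft_force: [-0.7, -0.8, 6.7]
finger_gap: 0.0186
grip_force: 59.3
```

Contact rose past the 4 N spring limit to 6.7 N, so the button is bottomed and the gauge zeroed. Retracting and returning above the block hole.

move_arm:
  increments:
    - {"xyz": [0,0,-10],"roll": 0,"jaw": 1}
    - {"xyz": [0,0,-30],"roll": 0,"jaw": 1}
    - {"xyz": [-44,4,0],"roll": 0,"jaw": 1}
    - {"xyz": [-44,4,0],"roll": 0,"jaw": 1}
    - {"xyz": [-44,4,0],"roll": 0,"jaw": 1}
    - {"xyz": [-44,4,0],"roll": 0,"jaw": 1}
    - {"xyz": [-44,4,0],"roll": 0,"jaw": 1}
    - {"xyz": [-44,4,0],"roll": 0,"jaw": 1}
    - {"xyz": [-42.5,5,0],"roll": 0,"jaw": 1}
    - {"xyz": [0,0,50],"roll": 0,"jaw": 1}
    - {"xyz": [0,0,40],"roll": 0,"jaw": 1}
    - {"xyz": [0,0,0],"roll": 0,"jaw": 1}

```text
time: 11.4
tool_pos: [0.5717, -0.1086, 0.1558]
ee_rot: [-2.363, -2.059, 0.01]
ft_force: [0.0, 0.1, 0.1]
finger_gap: 0.0184
grip_force: 58.7
```

Run:
```python
from h import *
T=tool(); print((np.linalg.inv(T)@[.5757,-.1091,.0863,1]).round(4)*1000)
c=read_camera("wrist"); Q=pts(c,c["T_tool_cam"]); P=pts(c,T@c["T_tool_cam"]); d=Q[...,2]
for lo,hi in [(-.04,0),(.05,.075)]:
    k=(abs(Q[...,0])<.025)&(abs(Q[...,1])<.009)&(d>lo)&(d<hi); q=Q[k]; print(lo,k.sum(),q.min(0).round(4),q.max(0).round(4))
```

```text
[1.00e-01 4.80e+00 6.94e+01 1.00e+03]
-0.04 2009 [ 0.0025 -0.009  -0.04  ] [ 0.0113  0.009  -0.    ]
0.05 73 [-0.0002 -0.0018  0.0552] [0.0034 0.0033 0.075 ]
```

move_arm:
  increments:
    - {"xyz": [0,0,0],"roll": 0,"jaw": 1}
    - {"xyz": [0,0,0],"roll": 0,"jaw": 1}
    - {"xyz": [0,0,0],"roll": 0,"jaw": 1}

```text
time: 11.82
tool_pos: [0.5758, -0.1089, 0.1612]
ee_rot: [2.366, 2.063, 0.002]
ft_force: [0.0, 0.4, -0.9]
finger_gap: 0.0186
grip_force: 58.7
```

Run:
```python
from h import *
T=tool(); print(T.round(4),(np.linalg.inv(T)@[.5757,-.1091,.0863,1]).round(4)*1000)
```

```text
[[ 1.362e-01  9.907e-01  2.500e-03  5.758e-01]
 [ 9.907e-01 -1.362e-01 -5.000e-04 -1.089e-01]
 [-2.000e-04  2.600e-03 -1.000e+00  1.612e-01]
 [ 0.000e+00  0.000e+00  0.000e+00  1.000e+00]] [-2.00e-01 -3.00e-01  7.49e+01  1.00e+03]
```

It has settled and is within 0.3 mm of the home position. Lowering.

move_arm:
  increments:
    - {"xyz": [0,0,20],"roll": 0,"jaw": 1}
    - {"xyz": [0,0,12],"roll": 0,"jaw": 1}
    - {"xyz": [0,0,12],"roll": 0,"jaw": 1}
    - {"xyz": [0,0,12],"roll": 0,"jaw": 1}
    - {"xyz": [0,0,12],"roll": 0,"jaw": 1}
    - {"xyz": [0,0,4],"roll": 0,"jaw": 1}
    - {"xyz": [0,0,0],"roll": 0,"jaw": 1}
    - {"xyz": [0,0,0],"roll": 0,"jaw": 1}

```text
time: 12.82
tool_pos: [0.5754, -0.109, 0.0883]
ee_rot: [2.368, 2.064, 0.001]
ft_force: [0.1, 0.3, 0.0]
finger_gap: 0.019
grip_force: 58.7
```

move_arm:
  increments:
    - {"xyz": [0,0,1],"roll": 0,"jaw": 1}
    - {"xyz": [0,0,1],"roll": 0,"jaw": 1}
    - {"xyz": [0,0,0],"roll": 0,"jaw": 1}
    - {"xyz": [0,0,0],"roll": 0,"jaw": 1}

```text
time: 13.32
tool_pos: [0.5753, -0.109, 0.0863]
ee_rot: [2.368, 2.064, 0.001]
ft_force: [-1.2, 0.6, 4.2]
finger_gap: 0.018
grip_force: 59.1
```

Contact at 4.2 N at the same height as when I took it, so it's home. Opening and rising.

move_arm:
  increments:
    - {"xyz": [0,0,0],"roll": 0,"jaw": 0.6}
    - {"xyz": [0,0,0],"roll": 0,"jaw": 0.3}
    - {"xyz": [0,0,0],"roll": 0,"jaw": 0}
    - {"xyz": [0,0,0],"roll": 0,"jaw": 0}
    - {"xyz": [0,0,0],"roll": 0,"jaw": 0}
    - {"xyz": [0,0,-20],"roll": 0,"jaw": 0}
    - {"xyz": [0,0,-40],"roll": 0,"jaw": 0}
    - {"xyz": [0,0,-45],"roll": 0,"jaw": 0}
    - {"xyz": [0,0,-42],"roll": 0,"jaw": 0}
    - {"xyz": [6,0,0],"roll": 0,"jaw": 0}
    - {"xyz": [0,0,0],"roll": 0,"jaw": 0}
    - {"xyz": [0,0,0],"roll": 0,"jaw": 0}

```text
time: 14.82
tool_pos: [0.5749, -0.1028, 0.231]
ee_rot: [-2.366, -2.063, 0.003]
ft_force: [0.3, 0.4, -0.4]
finger_gap: 0.0851
grip_force: 0.0
```

Run:
```python
from h import *
T=tool(); c=read_camera("wrist"); P=pts(c,T@c["T_tool_cam"])
print(T[:3,3].round(4)); z=P[...,2]
m=((z>.13)&(z<.15)).astype(np.uint8); k,l,s,ce=cv2.connectedComponentsWithStats(m)
for i in range(1,k):
    if s[i,4]>60: q=P[l==i]; print(ce[i].round(),s[i,4],np.median(q,0).round(4),cv2.minAreaRect((q[:,:2]*1000).astype(np.float32)))
pad=np.array([.5165,.063,.134]); print("pad in tool mm",((np.linalg.inv(T)@[*pad,1])[:3]*1000).round(1))
```

```text
[ 0.5749 -0.1028  0.231 ]
[158.   3.] 152 [0.5149 0.0505 0.1321] ((514.8154907226562, 50.17220687866211), (4.099080562591553, 17.62184715270996), 83.1056137084961)
[371. 144.] 559 [ 0.6478 -0.0596  0.1329] ((647.9008178710938, -59.97925567626953), (19.315092086791992, 18.8327579498291), 82.93025207519531)
[283. 219.] 553 [ 0.5762 -0.1067  0.14  ] ((575.9408569335938, -108.23081970214844), (19.548269271850586, 19.52518081665039), 60.70261764526367)
[171. 250.] 412 [ 0.4801 -0.1241  0.1329] ((479.8135986328125, -125.00825500488281), (19.62013816833496, 19.022441864013672), 79.97089385986328)
pad in tool mm [156.3 -80.1  97.3]
```

The stylus is home: top at z 0.140, at the same place as before. Now to the lever pad with the fingers shut.

move_arm:
  increments:
    - {"xyz": [39,-20,0],"roll": 0,"jaw": 0.5}
    - {"xyz": [39,-20,0],"roll": 0,"jaw": 1}
    - {"xyz": [39,-20,0],"roll": 0,"jaw": 1}
    - {"xyz": [38,-20,0],"roll": 0,"jaw": 1}
    - {"xyz": [0,0,30],"roll": 0,"jaw": 1}
    - {"xyz": [0,0,30],"roll": 0,"jaw": 1}
    - {"xyz": [0,0,20],"roll": 0,"jaw": 1}
    - {"xyz": [0,0,0],"roll": 0,"jaw": 1}
    - {"xyz": [0,0,0],"roll": 0,"jaw": 1}
    - {"xyz": [0,0,0],"roll": 0,"jaw": 1}

```text
time: 16.12
tool_pos: [0.5185, 0.0615, 0.1538]
ee_rot: [2.368, 2.063, 0.003]
ft_force: [0.3, -0.3, -0.7]
finger_gap: -0.0003
grip_force: 0.0
```

Run:
```python
from h import *
T=tool(); c=read_camera("side"); P=pts(c); print(T[:3,3].round(4), "to pad",((np.linalg.inv(T)@[.516,.062,.134,1])[:3]*1000).round(1))
pj=lambda X:(lambda q:(c["mtx"]@(q*[1,-1,-1]))[:2]/-q[2])((np.linalg.inv(c["pose"])@[*X,1])[:3])
u,v=pj([.516,.062,.134]).astype(int); print(u,v)
im=c["image"][v-45:v+45,u-60:u+60]; cv2.imwrite("pics/side6.png",cv2.resize(im,None,fx=6,fy=6,interpolation=cv2.INTER_CUBIC)[...,::-1])
```

```text
[0.5185 0.0615 0.1538] to pad [ 0.2 -2.6 19.8]
266 195
```

View pics/side6.png

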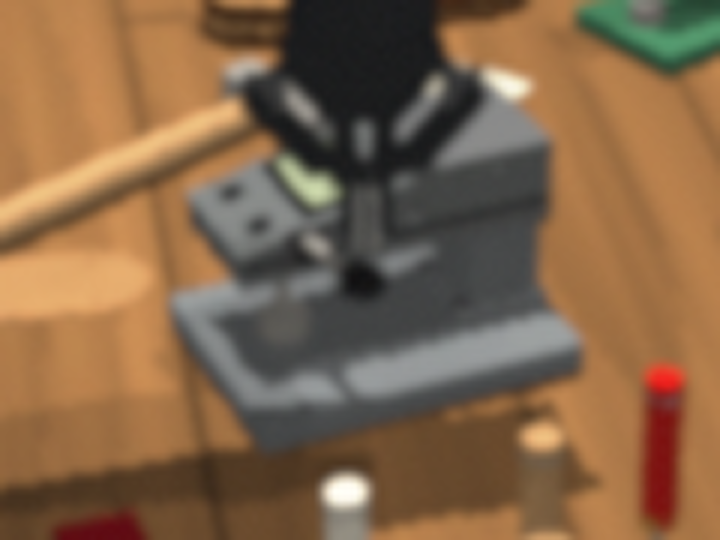

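The shut fingertips at crop (365,230) stand right over the black pad at (362,280). Pressing down.

move_arm:
  increments:
    - {"xyz": [0,-2,8],"roll": 0,"jaw": 1}
    - {"xyz": [0,0,8],"roll": 0,"jaw": 1}
    - {"xyz": [0,0,4],"roll": 0,"jaw": 1}
    - {"xyz": [0,0,5],"roll": 0,"jaw": 1}
    - {"xyz": [0,0,5],"roll": 0,"jaw": 1}
    - {"xyz": [0,0,5],"roll": 0,"jaw": 1}
    - {"xyz": [0,0,5],"roll": 0,"jaw": 1}
    - {"xyz": [0,0,5],"roll": 0,"jaw": 1}
    - {"xyz": [0,0,4],"roll": 0,"jaw": 1}
    - {"xyz": [0,0,0],"roll": 0,"jaw": 1}
    - {"xyz": [0,0,0],"roll": 0,"jaw": 1}
    - {"xyz": [0,0,0],"roll": 0,"jaw": 1}

```text
time: 17.68
tool_pos: [0.5164, 0.0597, 0.1044]
ee_rot: [2.367, 2.06, -0.002]
ft_force: [-0.5, -7.5, 6.7]
finger_gap: 0.0002
grip_force: 4.4
```

Run:
```python
from h import *
c=read_camera("side"); s=read_state(); print(s["tool_pos"].round(4),s["ft_force"].round(2))
im=c["image"][150:240,206:326]; cv2.imwrite("pics/side7.png",cv2.resize(im,None,fx=6,fy=6,interpolation=cv2.INTER_CUBIC)[...,::-1])
T=tool(); c=read_camera("wrist"); P=pts(c,T@c["T_tool_cam"]); Q=pts(c,c["T_tool_cam"])
k=(abs(Q[...,2])<.012)&(np.hypot(Q[...,0],Q[...,1])<.03); q=Q[k]; print(k.sum(), q.min(0).round(3),q.max(0).round(3)) if k.any() else 0
```

```text
[0.5165 0.0598 0.1045] [-0.53 -7.85  6.76]
1580 [-0.002 -0.015 -0.012] [0.029 0.014 0.01 ]
```

View pics/side7.png

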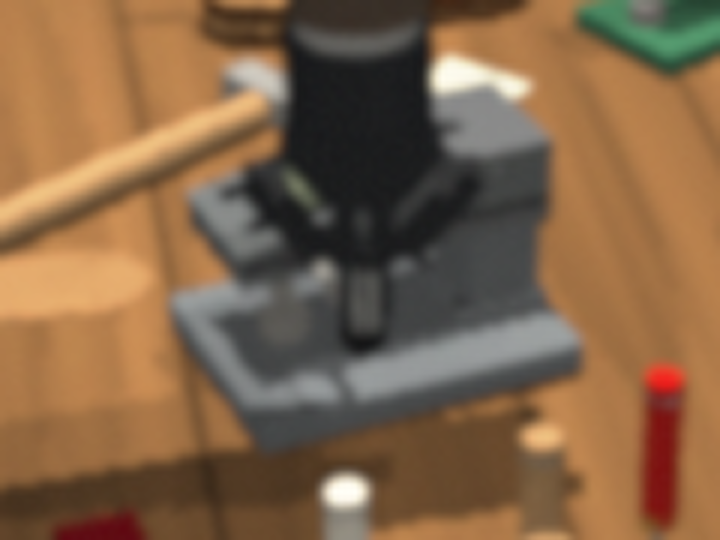

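The pad is pushed down, with the fingertip at crop (362,335). The sideways force looks like friction from the tilted pad. I'll check the lever angle by comparing the arm's depth profile at rest and now.

Run:
```python
from h import *
a=.25; G=np.array([[np.cos(a),-np.sin(a)],[np.sin(a),np.cos(a)]]); rec=np.array([.5893,.1993]); o=rec-G@[.05,0]
def prof(P,n):
    L=np.dstack([(P[...,:2]-o)@G,P[...,2]])*1000
    k=(abs(L[...,0]+55)<9)&(L[...,1]>-131)&(L[...,1]<-42)&(L[...,2]>75)&(L[...,2]<160)
    q=L[k]; print(n,len(q))
    for y in range(-131,-42,6):
        s=q[(q[:,1]>=y)&(q[:,1]<y+6)]
        if len(s)>2: print("  y",y+3,"x",np.median(s[:,0]).round(1),"z med/min/max",np.median(s[:,2]).round(1),s[:,2].min().round(1),s[:,2].max().round(1),len(s))
w=dict(np.load("w2.npz")); prof(pts(w,w["T"]@w["T_tool_cam"]),"rest wrist")
prof(pts(dict(np.load("scene.npz"))),"rest scene")
T=tool(); c=read_camera("wrist"); prof(pts(c,T@c["T_tool_cam"]),"now wrist")
c=read_camera("scene"); prof(pts(c),"now scene")
```

```text
rest wrist 1294
  y -128 x -54.5 z med/min/max 132.5 131.3 133.6 36
  y -122 x -55.2 z med/min/max 133.4 132.0 134.9 121
  y -116 x -55.2 z med/min/max 134.3 133.0 136.1 128
  y -110 x -55.0 z med/min/max 135.3 133.7 136.8 133
  y -104 x -55.0 z med/min/max 133.6 125.3 137.4 207
  y -98 x -55.0 z med/min/max 127.3 123.1 129.7 67
  y -92 x -54.8 z med/min/max 126.2 122.6 128.2 68
  y -86 x -55.1 z med/min/max 125.4 122.2 127.4 68
  y -80 x -54.8 z med/min/max 124.6 121.8 126.4 64
  y -74 x -54.9 z med/min/max 123.9 120.3 125.7 68
  y -68 x -54.9 z med/min/max 122.8 119.3 125.3 70
  y -62 x -54.9 z med/min/max 122.0 117.6 123.8 69
  y -56 x -55.3 z med/min/max 120.9 117.2 123.5 67
  y -50 x -54.9 z med/min/max 119.8 116.1 121.5 69
  y -44 x -55.1 z med/min/max 118.8 115.7 121.2 59
rest scene 99
  y -122 x -53.4 z med/min/max 132.5 124.9 136.6 13
  y -116 x -53.6 z med/min/max 134.1 127.2 135.6 9
  y -110 x -56.0 z med/min/max 134.4 130.5 138.4 12
  y -104 x -54.7 z med/min/max 133.4 132.1 137.6 9
  y -98 x -53.3 z med/min/max 133.8 127.6 135.6 6
  y -92 x -51.1 z med/min/max 125.6 121.
[... 1214 characters left out ...]
 101
  y -128 x -51.7 z med/min/max 125.8 109.5 153.9 7
  y -122 x -53.7 z med/min/max 113.9 91.8 139.4 23
  y -116 x -50.0 z med/min/max 96.1 88.2 105.7 11
  y -110 x -48.1 z med/min/max 99.7 98.8 102.2 3
  y -98 x -50.5 z med/min/max 102.6 98.1 105.8 3
  y -92 x -52.9 z med/min/max 99.6 92.6 102.6 7
  y -86 x -52.3 z med/min/max 101.1 94.6 104.4 7
  y -80 x -51.7 z med/min/max 102.1 95.0 108.0 6
  y -74 x -52.8 z med/min/max 104.1 101.4 107.2 6
  y -68 x -52.5 z med/min/max 104.2 102.3 105.4 6
  y -62 x -52.8 z med/min/max 107.5 106.0 110.6 6
  y -56 x -52.4 z med/min/max 107.8 105.8 112.8 6
  y -50 x -53.0 z med/min/max 108.8 106.0 112.0 6
  y -44 x -53.8 z med/min/max 109.4 107.2 112.5 4
```

The lever is at about 0.39 rad, so the foot is about 11.6 mm open because the tip bears on the raised inner part of the tilted pad. Easing up 4.5 mm.

move_arm:
  increments:
    - {"xyz": [0,0,-2.5],"roll": 0,"jaw": 1}
    - {"xyz": [0,0,-2],"roll": 0,"jaw": 1}
    - {"xyz": [0,0,0],"roll": 0,"jaw": 1}
    - {"xyz": [0,0,0],"roll": 0,"jaw": 1}
    - {"xyz": [0,0,0],"roll": 0,"jaw": 1}
    - {"xyz": [0,0,0],"roll": 0,"jaw": 1}

```text
time: 18.62
tool_pos: [0.5165, 0.0596, 0.1089]
ee_rot: [2.367, 2.059, -0.002]
ft_force: [0.3, -8.1, 5.4]
finger_gap: 0.0
grip_force: 4.4
```

Run:
```python
from h import *
a=.25; G=np.array([[np.cos(a),-np.sin(a)],[np.sin(a),np.cos(a)]]); o=np.array([.5893,.1993])-G@[.05,0]
def fit(P):
    L=np.dstack([(P[...,:2]-o)@G,P[...,2]])*1000
    q=L[(abs(L[...,0]+55)<3)&(L[...,1]>-95)&(L[...,1]<-45)&(L[...,2]>80)&(L[...,2]<135)]
    ctr=[np.median(q[(q[:,1]>=y)&(q[:,1]<y+5),2]) for y in range(-95,-45,5)]; s=np.polyfit(np.arange(-92.5,-45,5),ctr,1); return np.arctan(s[0]),np.polyval(s,-90)
w=dict(np.load("w2.npz")); r=fit(pts(w,w["T"]@w["T_tool_cam"]))
T=tool(); c=read_camera("wrist"); n=fit(pts(c,T@c["T_tool_cam"])); d=n[0]-r[0]
print(r,n,"lever by slope",d,"foot mm",30*d,"by height",(r[1]-n[1])/60*30); s=read_state(); print(s["time"],s["tool_pos"].round(4),s["ft_force"].round(2))
```

```text
(np.float64(-0.15098473728118594), np.float64(126.33184874990857)) (np.float64(0.17460850956794313), np.float64(106.08898806106214)) lever by slope 0.32559324684912905 foot mm 9.767797405473871 by height 10.121430344423217
18.675 [0.5165 0.0595 0.1089] [-0.43 -7.51  5.63]
```

move_arm:
  increments:
    - {"xyz": [0,0,0],"roll": 0,"jaw": 1}
    - {"xyz": [0,0,0],"roll": 0,"jaw": 1}
    - {"xyz": [0,0,0],"roll": 0,"jaw": 1}
    - {"xyz": [0,0,0],"roll": 0,"jaw": 1}
    - {"xyz": [0,0,0],"roll": 0,"jaw": 1}
    - {"xyz": [0,0,0],"roll": 0,"jaw": 1}

```text
time: 19.42
tool_pos: [0.5165, 0.0595, 0.1089]
ee_rot: [2.367, 2.059, -0.002]
ft_force: [-0.4, -8.2, 5.1]
finger_gap: -0.0001
grip_force: 4.4
```

```bash
python3 -c "
from h import *
print(read_state()['tool_pos'],read_state()['ft_force']); print(ticket.close_job())"
```

```text
[0.51652365 0.0595393  0.10893307] [-0.37879143 -8.16292068  5.1307463 ]
the job is handed in; nothing more can be done
None
```

Job handed in at about 19 s: the zero button was pressed to its stop with the stylus, the stylus is back home in the block and released, and the lever is held with the foot about 10 mm open (measured from the lever angle), with a steady sideways force of about 8 N that I put down to friction on the tilted pad.

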